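# Wedge up the bearing inspection stage

## Robot

A 6-joint arm with a two-finger parallel gripper is mounted at the origin on the work surface. World frame = base frame: x ahead of the robot, y to its left, z up, the work surface at z = 0. Lengths are in mm, angles in degrees, forces in N, time in s.
With the tool pointing down it reaches from about 300 to 850 mm from the base axis. Payload 4.2 kg.
Tool frame: the origin (TCP) lies midway between the tips of the shut fingers; the grasp point (between the pads) lies 19 mm behind it (env.hold_point_z is the z of the grasp point in the tool frame, in mm); z points along the fingers, y is the direction in which the jaws open and shut (so a half turn about z gives the same grasp; the last joint's range is limited). The gripper opens to 91 mm and grips with 3 to 60 N. Pads are 32 mm wide; open, the fingers measure 118 mm over their backs; the gripper's body (76 mm by 178 mm) begins 60 mm behind the grasp point.
Start: joints at [-69.958, 18.312, 89.639, -0, 72.044, -1.146], TCP at [207.827, -536.148, 177.476] pointing down, gripper open.
Joint ranges: [-177.97, 177.97], [-48.28, 115.42], [12.27, 149.76], [-77.06, 257.06], [2.81, 150.46], [-146.56, 146.56]. Speed limits (degrees/s): [147.25, 147.25, 180, 180, 180, 180].

## Interface

Orientations are given as [roll, pitch, yaw] about the fixed x, y, z axes, in that order (R = Rz(yaw) Ry(pitch) Rx(roll)).
In Python, from workcell import env, grab_frame, camera_params, spotter gives the robot as it stands. The module is installed in compiled form; this text tells all that it offers.
- The arm moves only by the shell command python3 -m jog 'ROWS' [FORCE]. ROWS is text: rows parted by semicolons, each of 7 numbers parted by spaces: the turn, a rotation vector about the world's x, y, z in units of 5 degrees (1.0 is 5 degrees), then the shift along the world's x, y, z in units of 25 mm (1.0 is 25 mm), then the opening, from 0 (shut) to 1 (fully open). A call has 1 to 5 rows; each row is the pose to reach, as a shift and turn from the pose commanded when the call began; what a row does not reach only later rows make up. A row lasts 1/8 s, in which the tool goes at most 62.5 mm and 10.7 degrees, less where a joint would pass 70% of its speed; a pose out of reach is approached as far as the arm can. A call with a gripper value outside its range is refused whole. The fingers move at their own pace and stop on an object; FORCE is the grip in N (left out, the last holds). Time passes only in rows, so rows that repeat a pose let the fingers close. It gives the time, the measured TCP pose, the force and the opening at its end, in the units of the state.
- env.state(): the state, without advancing time (a new reading comes with each control period).
- grab_frame(name): name is "side" or "top"; returns the picture (384x512x3 uint8, red, green, blue); there is no depth.
- camera_params(name): a dict with "K" (3x3 intrinsics, pixels), "dist" ([k1, k2, p1, p2, k3] as OpenCV has them; the pictures are not rectified), "rvec" (rotation vector, rad) and "tvec" (3), from world to camera coordinates, as OpenCV has them. Camera axes: x right, y down, z forward; pixel columns grow to the right and rows downward; lengths in mm; the calibration is good to about 2 mm. A picture is of the moment at which its call begins. camera_params takes no time and is no camera call.
- env.job_done(): hands the job in, once; it reports no verdict.
Trained networks look in the newest picture that a camera, given by its name, has taken for a name from the list of things; names that differ only in an ending like _2 or _b are one class to them, and where a whole thing is asked for, a point or a joint stands for the part that bears it (a point fixed in the world has none). Each returns a list of dicts, best first, with "conf" (0 to 1); they miss things now and then, are a little off and sometimes report something else, mostly with a low value. They report only what shows in the picture. A call takes as long as a camera call. They do not tell look-alikes from the thing itself.
- spotter.look_for(query, camera): "box" ([left, top, width, height] in pixels, round what is visible of it).
- spotter.trace(query, camera): "region" (384x512 bool, what is visible of it) and "box" ([left, top, width, height] in pixels, round what is visible of it).
The state is a dict: "time_s": time; "qpos": joint angles; "qvel": joint speeds; "effort": joint torques, N m; "ee_pos": TCP position; "ee_rot": TCP orientation; "force": force on the tool from outside, world axes, zero at the start; "torque": the same for the moment, N m; "gripper_width": finger opening in mm.
Only numpy, scipy, OpenCV 4.12 (cv2) and the standard library are available. Lean on these libraries where they do the work, as an engineer would, in place of code of your own. Each camera call takes 0.05 s, during which the arm holds its last target. There are 200 camera calls.

## Task

First set the small bearing ring flat on the aluminium stage plate of the stand, centred on the etched circle between the two stop bars, and let go of it. Then take the tapered wedge (not the flat shim that has the same grip lug), lay it on the stand's base and push it thin end first under the plate's front lip until the plate just lifts off its rest pads - a few millimetres, no more - with the ring still in its place. Finish while holding the wedge there in the gripper, carrying the plate; leave the other things on the bench alone.

Things in the scene. Friction and masses are not known exactly. Their poses are not given: they have to be found in the camera images.
- stand: Dark steel base, fixed, 310 (x) x 150 (y) x 12 mm. Origin: centre of underside, on the bench. +x points from the open front (bare runway for the wedge, x -155 to -5 mm, flat, 12 mm above the bench) to the hinge at the back (x = 140, 31 mm above the bench). Two rest pads (30 x 22, 14 mm tall, at x = 15, y = +-60 mm) carry the plate when down; the 98 mm between them is free for the wedge.
- stage (a joint): Angle of the aluminium stage plate about its rear hinge, rad: 0 = down on the pads, grows as the front lip rises (0.0069 per mm of lip lift); falls back by its weight (about 0.5 kg). 118 mm wide, 10 mm thick. Down, its underside is 26 and its top 36 mm above the bench. Two stop bars on top, 70 mm along x, 12 wide, 14 mm tall, inner faces 86 mm apart, stand either side of the etched circle.
- stage_centre (a point): Centre of the etched circle (58 mm diameter, with a small cross) on the top face of the stage plate, midway between the stop bars; at x = +55 mm, y = 0, z = 36 mm of the stand when the plate is down. Axes as the plate's: x to the hinge, z out of its top face.
- stage_lip (a point): Lowest line of the plate's front lip, mid-width, which the wedge lifts: underside of the rounded (5 mm radius) front edge, 145 mm from the hinge; at x = -5, y = 0 mm of the stand and 26 mm above the bench when the plate is down (the lip's front reaches x = -10 mm).
- wedge: Loose bare-steel wedge, 125 mm long (x), 30 mm wide (y), about 0.4 kg. Origin: centre of underside. +x points to the thin end: the top slopes straight from 4 mm thick at the tip (x = 62.5) to 24 mm at x = -37.5 mm (1 mm of lift per 5 mm of push). At the rear a grip lug, 25 (x) by 20 mm (y), stands centred at x = -50 mm, top 70 mm above the underside.
- flat_shim: Look-alike that stays where it is: loose bare-steel flat bar 125 x 30 x 10 mm with the same grip lug (25 x 20 mm, centred at x = -50 mm, top 70 mm above the underside), no slope. Origin: centre of its underside. It and the wedge may lie in either place.
- race: Loose small bearing ring of bare steel, 52 mm outer and 38 mm inner diameter, 20 mm high, 0.14 kg, lying flat. Origin: centre of its underside, z up its axis.
- hub: Bystander: loose large dark steel bearing ring, 72 mm diameter, 34 mm high, lying flat; origin centre of its underside.
- spray_can: Bystander: loose grey spray can, 58 mm diameter, 160 mm tall, standing; origin centre of its underside.
- wrench: Bystander: loose 190 mm open wrench lying flat; origin about its middle.
- screwdriver: Bystander: loose screwdriver lying flat; origin about its middle.
- tape: Bystander: loose roll of black tape, 84 mm diameter, 22 mm high, lying flat; origin centre of its underside.
- nut: Bystander: loose large brass hexagon nut, 36 mm wide, 14 mm high; origin centre of its underside.
- tin: Bystander: loose round aluminium tin, 70 mm diameter, 45 mm tall, standing; origin centre of its underside.
Mind the look-alikes: they are no part of the job. Leave any blue, pink or turquoise look-alike of the wedge alone.

How it is judged (in metres and radians):
On the way, in this order (a step that is already met when the one before it is completed fails the run):
1. the bearing ring lies flat on the lowered stage plate, centred within 7 mm, let go (distance between race and stage_centre below 0.007 m and angle between race's own z axis and vertical below 0.06 rad and contact force between the fingers and race below 0.05 N and value of joint stage below 0.005 rad), for 0.2 s.
2. the wedge, lying on the base, has begun to lift the plate (height (world z) of stage_lip above 0.0275 m and contact force between wedge and stage above 0.5 N and height (world z) of wedge below 0.016 m), for 0.2 s.
At the end, for the whole second after the job is handed in: The lip stands 1.5 to 7.5 mm above its rest, carried by the wedge alone, which lies level (0.1 rad) on the base (within 4 mm) with the fingers on it (over 1 N); the ring lies flat on the plate within 7 mm of the etched centre, untouched; nothing moves (all of step 2 and height (world z) of stage_lip below 0.0335 m and contact force between the fingers and wedge above 1 N and contact force between each of the arm, the fingers and stage below 0.3 N and contact force between flat_shim and stage below 0.1 N and angle between wedge's own z axis and vertical below 0.1 rad and distance between race and stage_centre below 0.007 m and angle between the z axis of race and the z axis of stage_centre, either way round below 0.06 rad and contact force between the fingers and race below 0.05 N and linear speed of each of wedge, race below 0.01 m/s); the arm keeps its last pose, push and grip.
It fails at once if a bystander or the flat shim is moved by more than 30 mm (distance of any of flat_shim, hub, spray_can, wrench, screwdriver, tape, nut, tin from where it was at the start of the episode above 0.03 m).
It also fails if it takes over 64 s, if anything falls off the work surface, if the arm or the gripper's body presses on something with over 40 N, if the wrist force passes 120 N, or if a joint passes its speed limit or range.

## Working session

There is one attempt and no reset: what is moved stays moved. The work goes in short steps, Python scripts to look and compute and a shell command to move; the robot and the scene stay as the last step left them, time stands still between calls to the robot, and variables do not carry over. Pictures are saved under pics/ and viewed, about 8 in all and at most 12, crops included, and the job is handed in when it is done.

```bash
mkdir -p pics; cat > h.py <<'E'
import numpy as np, cv2
from workcell import env, grab_frame, camera_params, spotter
def ray(cam,uv):
    p=camera_params(cam);K=np.array(p["K"],float);d=np.array(p["dist"],float)
    R=cv2.Rodrigues(np.array(p["rvec"],float))[0];t=np.array(p["tvec"],float).ravel()
    u=cv2.undistortPoints(np.array(uv,float).reshape(-1,1,2),K,d).reshape(-1,2)
    return -R.T@t,(np.c_[u,np.ones(len(u))])@R
def at_z(cam,uv,z):
    c,d=ray(cam,uv);s=(z-c[2])/d[:,2];return c+d*s[:,None]
def proj(cam,P):
    p=camera_params(cam)
    return cv2.projectPoints(np.array(P,float).reshape(-1,3),np.array(p["rvec"],float),np.array(p["tvec"],float),np.array(p["K"],float),np.array(p["dist"],float))[0].reshape(-1,2)
def save(img,n): cv2.imwrite(f"pics/{n}.png",cv2.cvtColor(img,cv2.COLOR_RGB2BGR))
E
python3 - <<'E'
from h import *
t=grab_frame("top");s=grab_frame("side")
save(np.hstack([t,s])[:, :],"a0")
save(cv2.resize(t,(800,600)),"t0");save(cv2.resize(s,(800,600)),"s0")
for c in("top","side"):
    print(c,ray(c,[[256,192]]))
    for q in("race","wedge","flat_shim","stage","stand","hub"):
        for r in spotter.trace(q,c)[:3]:
            ys,xs=np.nonzero(r["region"]);print(q,round(r["conf"],2),np.round(r["box"]),xs.mean().round(1),ys.mean().round(1),at_z(c,[[xs.mean(),ys.mean()]],15).round()[0][:2])
print(env.state(),env.hold_point_z)
E
```

```text
top (array([ 286.47616123,  -75.15925006, 1826.11011109]), array([[ 1.36681302e-01,  1.34307716e-04, -9.90636160e-01]]))
race 0.52 [140. 194.  11.  13.] 144.9 198.4 [514. 340.]
wedge 0.72 [294. 189.  12.  38.] 299.8 210.0 [ 469. -236.]
wedge 0.62 [355. 253.  23.  32.] 365.2 268.8 [ 249. -475.]
wedge 0.59 [319. 226.  16.  37.] 328.7 244.3 [ 341. -341.]
flat_shim 0.77 [327. 182.  17.  34.] 335.2 199.5 [ 507. -369.]
stage 0.73 [310. 144.  48.  11.] 332.4 149.8 [ 696. -364.]
stage 0.55 [221. 142.  37.  40.] 238.1 163.3 [645.  -8.]
stage 0.46 [284. 112.  20.  26.] 293.0 124.7 [ 793. -217.]
stand 0.7 [216. 137.  53.  91.] 241.7 182.1 [574. -22.]
hub 0.67 [149. 226.  20.  23.] 159.1 238.7 [364. 284.]
side (array([374.73901758, 954.16380761, 818.07897242]), array([[ 0.10411056, -0.79351475, -0.59962611]]))
race 0.64 [222. 287.  19.  22.] 230.0 296.4 [516. 342.]
race 0.49 [186. 186.  50.  28.] 212.9 201.0 [649. -35.]
wedge 0.82 [254. 160.  36.  19.] 276.2 171.3 [ 458. -248.]
wedge 0.8 [221. 247.  42.  21.] 246.5 259.0 [496. 207.]
wedge 0.74 [314. 129.  32.  20.] 336.2 143.6 [ 230. -499.]
flat
[... 356 characters left out ...]
5.  50.  32.] 213.1 201.3 [648. -34.]
{'time_s': 0.7, 'qpos': array([-6.99581740e+01,  1.83104526e+01,  8.96361323e+01,  5.89038430e-04,
        7.20431992e+01, -1.14466569e+00]), 'qvel': array([ 0.0089087 , -0.00770698,  0.00642778, -0.11413981, -0.01336486,
        0.08312497]), 'effort': array([-1.82320950e-04, -4.12235355e+01, -2.32198191e+01,  7.25850184e-02,
        3.75967927e-02, -8.89340782e-06]), 'ee_pos': array([ 207.84078296, -536.17634342,  177.5099195 ]), 'ee_rot': array([ 1.79989775e+02, -3.56183915e-04,  2.11863102e+01]), 'force': array([ 0.55745137,  0.13469669, -0.697905  ]), 'torque': array([-0.05274998, -0.02360302,  0.03255062]), 'gripper_width': 91.41562645309402} -18.8
```

View pics/t0.png

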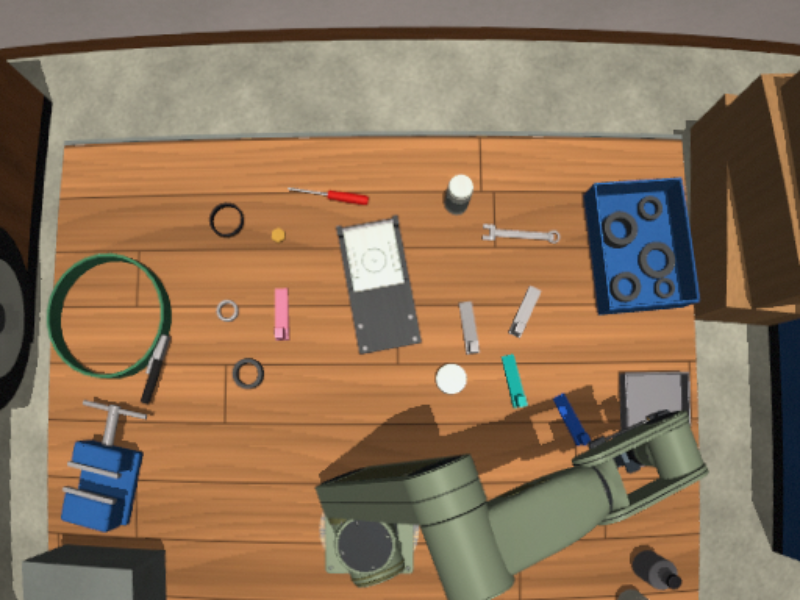

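View pics/s0.png

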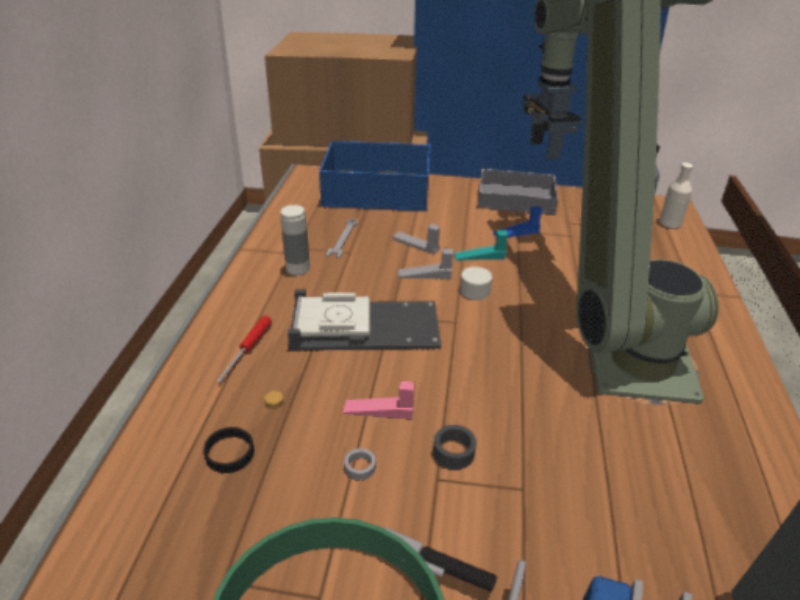

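The top view shows the stand at about (378,285) with its front toward the robot, the ring at (228,310), and two bare-steel bars at (469,327) and (525,311). The side view shows the same bars at (425,270) and (415,240). I'll zoom in to tell the wedge from the shim and to get the stand's pose.

```bash
python3 - <<'E'
from h import *
t=grab_frame("top");s=grab_frame("side")
a=cv2.resize(t[132:232,208:352],(800,556),interpolation=cv2.INTER_CUBIC)
b=cv2.resize(s[140:230,180:300],(800,600),interpolation=cv2.INTER_CUBIC)
save(a,"t1");save(b,"s1")
E
```

```text
(no output)
```

View pics/t1.png

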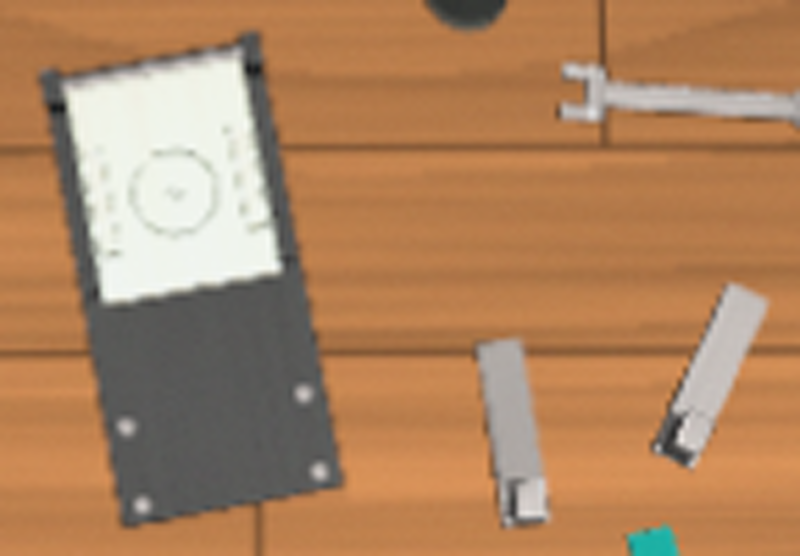

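View pics/s1.png

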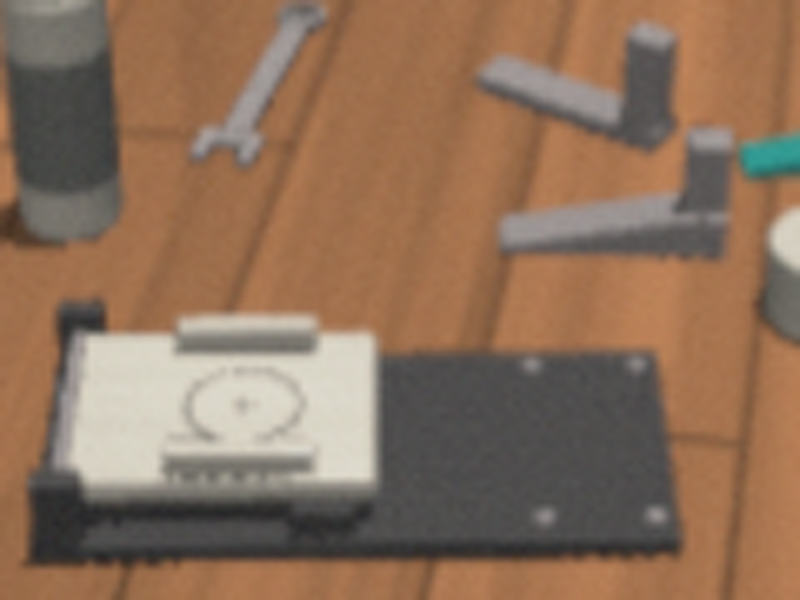

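The near bar, at side (610,215) and top (515,430), slopes and is the wedge. The far one is flat. Next I'll work out the poses from these points.

```bash
cat >> h.py <<'E'
def tri(ut,us):
    (c1,d1),(c2,d2)=ray("top",[ut]),ray("side",[us]);d1=d1[0];d2=d2[0]
    s=np.linalg.lstsq(np.c_[d1,-d2],c2-c1,rcond=None)[0];a=c1+s[0]*d1;b=c2+s[1]*d2
    return (a+b)/2,np.linalg.norm(a-b)
E
python3 - <<'E'
from h import *
T=lambda u,v:[(u+.5)*144/800-.5+208,(v+.5)*144/800-.5+132]
S=lambda u,v:[(u+.5)*.15-.5+180,(v+.5)*.15-.5+140]
f=lambda n,x:print(n,np.round(x,1))
c=at_z("top",[T(176,193)],36)[0];f("circ top",c);f("circ side",at_z("side",[S(244,404)],36)[0])
# stand: screws top & side + corners
st=at_z("top",[T(143,505),T(320,471),T(127,427),T(304,394),T(127,525),T(342,485)],12);f("scr top",st)
ss=at_z("side",[S(655,515),S(637,364),S(545,516),S(531,364)],12);f("scr side",ss)
d=lambda a:np.degrees(np.arctan2(a[1],a[0]))
for a,b in((0,2),(1,3)):f("yaw top",d(st[b]-st[a]));f("yaw side",d(ss[b]-ss[a]))
for q in(st,ss):
    f("yaw across",d(q[0]-q[1])-90);f("yaw circ",d(c-q[:2].mean(0)))
f("yaw corner",d(st[4]-st[5])-90)
f("lug top",at_z("top",[T(531,498)],70)[0]);f("lug side",at_z("side",[S(711,137)],70)[0])
tip=at_z("top",[T(478,345),T(522,341)],4);f("tip",tip)
f("tip side",at_z("side",[S(503,225)],4))
for c in("top","side"):
    r=spotter.trace("race",c)[0];ys,xs=np.nonzero(r["region"]);
    for z in(10,20):f("race",at_z(c,[[xs.mean(),ys.mean()]],z)[0])
    b=r["box"];f("b",at_z(c,[[b[0]+b[2]/2-.5,b[1]+b[3]/2-.5]],10)[0])
    g=grab_frame(c);x0,y0=int(b[0])-8,int(b[1])-8
    im=cv2.resize(g[y0:y0+34,x0:x0+34],(400,400),interpolation=cv2.INTER_CUBIC);print(x0,y0)
    globals()[c]=im
save(np.hstack([top,side]),"r1")
E
```

```text
circ top [629.4 -13.6  36. ]
circ side [632.4 -15.5  36. ]
scr top [[ 423.8    9.1   12. ]
 [ 445.9 -108.4   12. ]
 [ 475.8   19.8   12. ]
 [ 497.4  -98.1   12. ]
 [ 410.5   19.7   12. ]
 [ 436.6 -122.9   12. ]]
scr side [[ 427.     6.9   12. ]
 [ 448.  -111.    12. ]
 [ 479.    16.1   12. ]
 [ 502.  -102.    12. ]]
yaw top 11.6
yaw side 10.0
yaw top 11.3
yaw side 9.4
yaw across 10.7
yaw circ 10.5
yaw across 10.1
yaw circ 11.3
yaw corner 10.3
lug top [ 422.7 -242.9   70. ]
lug side [ 424.1 -244.1   70. ]
tip [[ 530.9 -215.1    4. ]
 [ 533.5 -244.8    4. ]]
tip side [[ 536.2 -237.6    4. ]]
race [520.1 358.5  10. ]
race [518.8 356.2  20. ]
b [513.1 355.   10. ]
132 188
race [518.3 339.6  10. ]
race [516.5 347.2  20. ]
b [520.4 341.8  10. ]
210 276
```

View pics/r1.png

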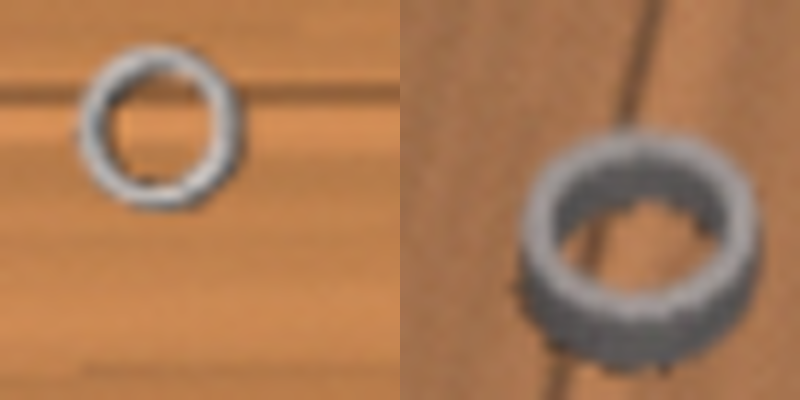

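The ring shows clearly in both crops, with its top face centred at (161,128) in the top crop and at (240,222) in the side crop. I'll start moving toward it.

```bash
python3 - <<'E'
from h import *
k=34/400
a=[132+161.5*k-.5,188+128.5*k-.5];b=[210+240.5*k-.5,276+222.5*k-.5]
print(at_z("top",[a],20),at_z("side",[b],20),tri(a,b))
E
python3 -m jog '1.6 0 0 0 0 0 1' 2>&1 | head -0; python3 -m jog '0 0 1.6 0.8 2.3 0.4 1;0 0 3.2 1.6 4.6 0.8 1;0 0 4.8 2.4 6.9 1.2 1;0 0 6.4 3.2 9.2 1.6 1;0 0 8 4 11.5 2 1'
```

```text
[[513.38497211 338.22515525  20.        ]] [[516.92450919 340.15607994  20.        ]] (array([515.43375888, 338.80520168,  18.12069102]), np.float64(3.6022225795178535))
time_s: 1.75
ee_pos: [308.3, -246.9, 227.9]
ee_rot: [-172.6, -2.9, 61.2]
force: [1.1, 0.4, 0.5]
gripper_width: 90.9
```

A stray test row crept into that call and tilted the tool by 8°. I'll correct it on the way.

```bash
cat >> h.py <<'E'
from scipy.spatial.transform import Rotation as Ro
def delta(pos,yaw):
    s=env.state();R=Ro.from_euler('xyz',s["ee_rot"],degrees=True);G=Ro.from_euler('xyz',[180,0,yaw],degrees=True)
    print("turn",np.round((G*R.inv()).as_rotvec(degrees=True)/5,2),"shift",np.round((np.array(pos)-s["ee_pos"])/25,2),"t",s["time_s"],"w",round(s["gripper_width"],1),"F",s["force"].round(1))
E
python3 -c "
from h import *
delta([515,339,150],100.6)"
```

```text
turn [-0.82 -1.4   7.83] shift [ 8.27 23.44 -3.12] t 1.75 w 90.9 F [1.1 0.4 0.5]
```

```bash
python3 -m jog '-0.16 -0.28 1.57 0.8 2.2 0 1;-0.33 -0.56 3.13 1.6 4.4 0 1;-0.5 -0.84 4.7 2.4 6.6 0 1;-0.66 -1.12 6.26 3.2 8.8 0 1;-0.82 -1.4 7.83 4 11 0 1' >/dev/null; python3 -m jog '0 0 0 0.8 2.2 0 1;0 0 0 1.6 4.4 0 1;0 0 0 2.5 6.7 0 1;0 0 0 3.4 9.1 -0.5 1;0 0 0 4.2 11.4 -1.5 1'; python3 -m jog '0 0 0 0.1 1 -1.6 1;0 0 0 0.1 1 -1.6 1'; python3 - <<'E'
from h import *
delta([515.2,339,30],100.6)
t=grab_frame("top");s=grab_frame("side")
p=np.round(proj("side",[env.state()["ee_pos"],[515.2,339,20]]),1);q=np.round(proj("top",[env.state()["ee_pos"],[515.2,339,20]]),1);print(p,q)
save(np.hstack([cv2.resize(t[168:228,115:175],(400,400)),cv2.resize(s[230:330,180:280],(400,400))]),"g1")
E
```

```text
time_s: 3.0
ee_pos: [512.3, 308.6, 192.8]
ee_rot: [179.9, -0.1, 100.4]
force: [0.9, -0.7, 1.0]
gripper_width: 91.4
time_s: 3.25
ee_pos: [511.4, 331.3, 148.4]
ee_rot: [-179.5, 0.1, 100.5]
force: [-0.4, -0.1, 0.1]
gripper_width: 91.5
turn [ 0.04 -0.08  0.01] shift [ 0.15  0.31 -4.74] t 3.25 w 91.5 F [-0.4 -0.1  0.1]
[[230.6 255.8]
 [230.7 294.1]] [[138.9 193.6]
 [145.  197.9]]
```

View pics/g1.png

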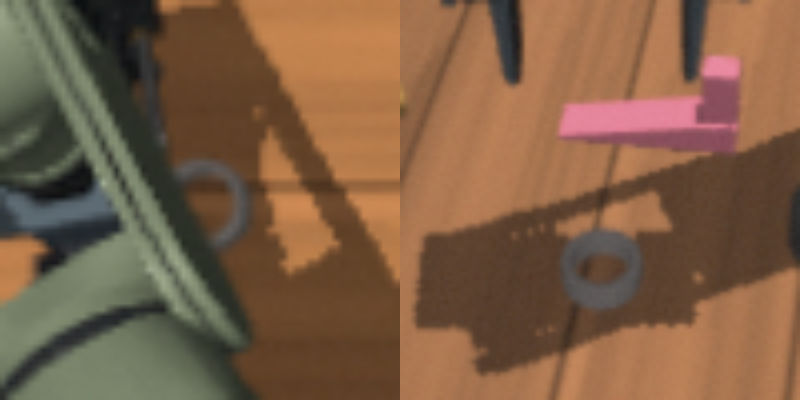

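The side crop puts the fingertips at (513,80) and (692,77), straddling the ring in x. I'll go down to the ring.

```bash
python3 -m jog '0 0 0 0.15 0.3 -1.5 1;0 0 0 0.15 0.3 -3.5 1;0 0 0 0.15 0.3 -4.8 1;0 0 0 0.15 0.3 -5.1 1;0 0 0 0.15 0.3 -5.2 1' 20; python3 -c "
from h import *
delta([515.2,339,6],100.6)
s=grab_frame('side');save(cv2.resize(s[250:330,180:280],(800,640)),'g2');print(proj('side',[env.state()['ee_pos']]))"
```

```text
time_s: 3.98
ee_pos: [518.7, 338.6, 24.3]
ee_rot: [179.8, -0.1, 100.3]
force: [0.0, -0.0, -0.1]
gripper_width: 91.3
turn [-0.02  0.03  0.05] shift [-0.14  0.02 -0.73] t 3.975 w 91.3 F [ 0.  -0.  -0.1]
[[229.32785601 292.8678163 ]]
```

View pics/g2.png

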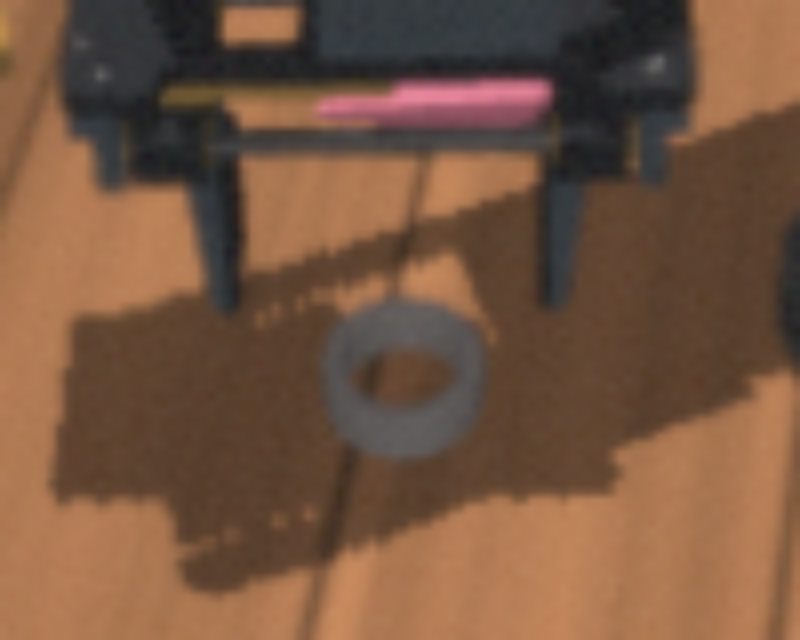

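In the picture the ring sits about 3.5 mm toward −x of the finger midpoint. The tips ride a little high while open. I'll shift, lower and close.

```bash
python3 -m jog '0 0 0 -0.14 0 -0.4 1;0 0 0 -0.14 0 -0.65 1;0 0 0 -0.14 0 -0.65 1' 20;python3 -m jog '0 0 0 0 0 0 0.5;0 0 0 0 0 0 0.45;0 0 0 0 0 0 0.4;0 0 0 0 0 0 0.4;0 0 0 0 0 0 0.4' 20; python3 -m jog '0 0 0 0 0 0 0.4;0 0 0 0 0 0 0.4;0 0 0 0 0 0 0.4' 20;python3 -m jog '0 0 0 0 0 0.5 0.4;0 0 0 0 0 1.5 0.4;0 0 0 0 0 3 0.4;0 0 0 0 0 4 0.4;0 0 0 0 0 4 0.4' 20; python3 -c "
from h import *
t=grab_frame('top');s=grab_frame('side');delta([631,-14.5,100],100.6)
p=proj('side',[env.state()['ee_pos']])[0];print(p)
save(cv2.resize(s[220:300,180:280],(800,640)),'g3')"
```

```text
time_s: 4.4
ee_pos: [513.3, 338.4, 5.5]
ee_rot: [-179.9, 0.0, 100.4]
force: [0.2, 0.7, -0.1]
gripper_width: 91.5
time_s: 5.03
ee_pos: [513.7, 338.5, 6.0]
ee_rot: [-180.0, -0.0, 100.4]
force: [0.8, 0.4, -0.4]
gripper_width: 44.0
time_s: 5.4
ee_pos: [513.7, 338.6, 6.0]
ee_rot: [-180.0, -0.0, 100.4]
force: [-0.9, 1.1, -0.6]
gripper_width: 36.3
time_s: 6.02
ee_pos: [515.3, 339.5, 108.9]
ee_rot: [179.7, -0.2, 100.4]
force: [-0.2, 0.3, -0.4]
gripper_width: 36.8
turn [ 0.   -0.01  0.04] shift [  4.71 -14.11  -0.23] t 6.125 w 36.4 F [ 0.5  0.  -0.5]
[230.60026524 271.62692114]
```

View pics/g3.png

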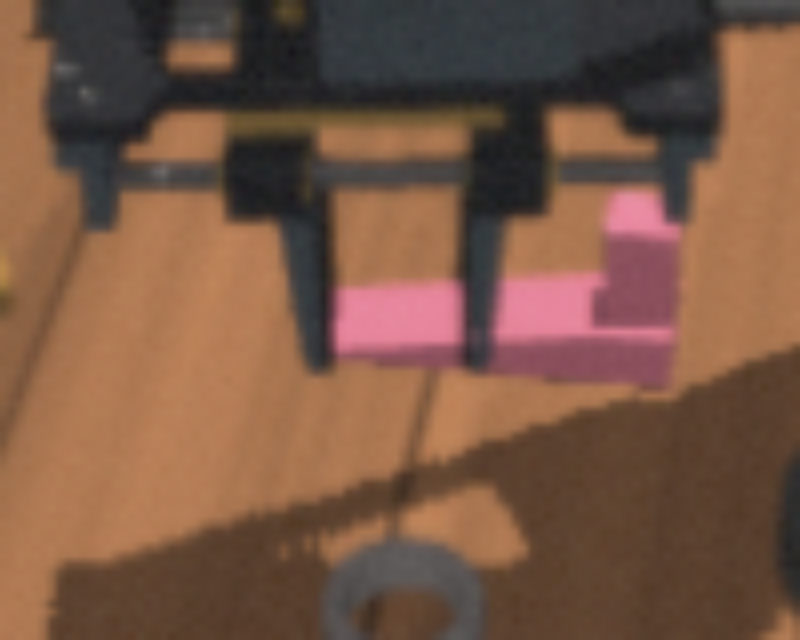

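The ring wasn't gripped and hasn't moved, so the fingers closed above it. In the picture the tips are at (319,368) and (478,366) in the crop, higher than the reported TCP. I'll quantify that.

```bash
python3 -c "
from h import *
uv=[[(319.5)/8+179.5,368/8+219.5],[(478.5)/8+179.5,366/8+219.5]]
c,d=ray('side',uv)
s=env.state();print(s['ee_pos'],s['ee_rot'])
for y in (323,339,355):
  k=(y-c[1])/d[:,1];print((c+d*k[:,None]).round(1))
print(at_z('side',uv,s['ee_pos'][2]).round(1))
"
```

```text
[513.31722953 338.29665061 105.68777451] [-1.79935037e+02 -8.03467428e-03  1.00403458e+02]
[[544.2 323.  105.4]
 [494.6 323.  115.1]]
[[539.9 339.  123.5]
 [491.6 339.  132.9]]
[[535.6 355.  141.5]
 [488.5 355.  150.7]]
[[544.1 323.2 105.7]
 [496.2 314.6 105.7]]
```

```bash
python3 -m jog '0 0 0 0 0 -1 1;0 0 0 0 0 -2 1;0 0 0 0 0 -3 1;0 0 0 0 0 -4 1;0 0 0 0 0 -4 1' 20;python3 -m jog '0 0 0 0 0 -0.1 1;0 0 0 0 0 -0.2 1;0 0 0 0 0 -0.2 1'
```

```text
time_s: 6.75
ee_pos: [511.2, 336.9, 2.6]
ee_rot: [-179.6, 0.1, 100.4]
force: [-0.0, -0.0, -0.4]
gripper_width: 83.9
time_s: 7.12
ee_pos: [514.0, 338.7, 1.5]
ee_rot: [180.0, -0.0, 100.4]
force: [0.1, 0.0, 0.3]
gripper_width: 91.1
```

```bash
python3 -m jog '0 0 0 0 0 -0.1 1;0 0 0 0 0 -0.15 1;0 0 0 0 0 -0.15 1'; python3 -c "
from h import *
s=grab_frame('side');t=grab_frame('top');print(env.state()['ee_pos'])
a=cv2.resize(s[250:310,200:260],(400,400),interpolation=cv2.INTER_CUBIC)
b=cv2.resize(t[168:228,115:175],(400,400),interpolation=cv2.INTER_CUBIC)
save(np.clip(np.hstack([a,b]).astype(float)*1.6,0,255).astype(np.uint8),'g4')"
```

```text
time_s: 7.5
ee_pos: [513.7, 338.5, -2.8]
ee_rot: [-180.0, -0.0, 100.4]
force: [1.0, 0.8, 0.3]
gripper_width: 91.1
[513.7469871  338.56490589  -2.75554823]
```

View pics/g4.png

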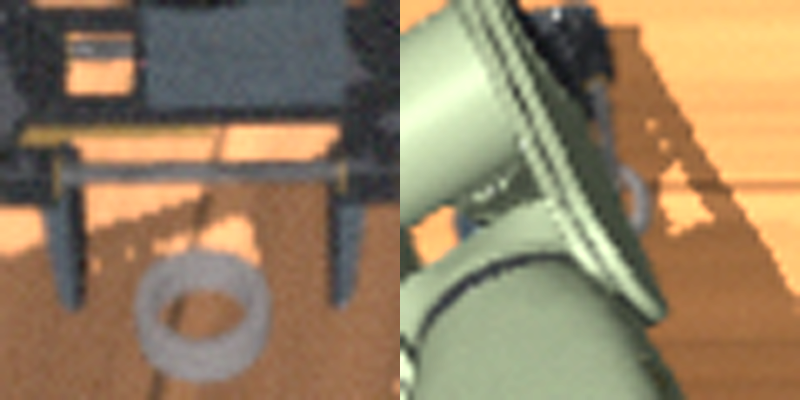

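Even at a reported z of −2.8 the tips are still well above the bench: (75,305) and (340,305) in the crop, against the ring's bottom edge near row 380. There is no contact force either. The reported height is biased, so I'll step down and feel for the bench.

```bash
for i in 1; do python3 -m jog '0 0 0 0 0 -0.08 1;0 0 0 0 0 -0.16 1;0 0 0 0 0 -0.16 1' ; done | grep -E "pos|force"; python3 -m jog '0 0 0 0 0 -0.08 1;0 0 0 0 0 -0.16 1;0 0 0 0 0 -0.16 1' | grep -E "pos|force"; python3 -c "
from h import *
print(proj('side',[[515,339,0],[515,339,20],[515,323,0],[515,355,0]]).round(1))"
```

```text
ee_pos: [513.6, 338.4, -7.0]
force: [-0.6, 1.1, -0.5]
ee_pos: [513.6, 338.4, -11.0]
force: [0.7, -1.2, 0.1]
[[231.  299. ]
 [230.8 294.2]
 [232.1 294.1]
 [229.8 304. ]]
```

```bash
python3 -m jog '0 0 0 0 0 -0.06 1;0 0 0 0 0 -0.12 1;0 0 0 0 0 -0.12 1' | grep -E "pos|force"; python3 -m jog '0 0 0 0 0 -0.06 1;0 0 0 0 0 -0.12 1;0 0 0 0 0 -0.12 1' | grep -E "pos|force"
```

```text
ee_pos: [513.6, 338.5, -13.9]
force: [0.4, -0.1, 0.2]
ee_pos: [513.6, 338.5, -16.9]
force: [0.8, 0.5, -0.5]
```

```bash
python3 -c "
from h import *
s=grab_frame('side');st=env.state();print(st['ee_pos'],st['force'],st['torque'],st['effort'],st['qpos'])
# tip rows: dark-finger columns
g=s.astype(int)
for c in (209,210,211,212,250,251,252):
  print(c,[tuple(g[r,c]) for r in range(290,306,2)])"
```

```text
[513.67295994 338.5274683  -16.86389949] [-0.25608715  0.3508203  -0.45607174] [ 0.03921178 -0.07808969  0.03228602] [ 5.34166902e-04 -4.82966781e+01 -1.80676067e+01  6.68107462e-02
  9.27246467e-03 -1.43140028e-04] [3.22961664e+01 3.18571565e+01 9.82015238e+01 4.08421682e-02
 4.99754354e+01 2.18658638e+01]
209 [(np.int64(55), np.int64(58), np.int64(64)), (np.int64(56), np.int64(60), np.int64(65)), (np.int64(59), np.int64(62), np.int64(66)), (np.int64(59), np.int64(58), np.int64(61)), (np.int64(70), np.int64(63), np.int64(63)), (np.int64(89), np.int64(64), np.int64(46)), (np.int64(91), np.int64(64), np.int64(47)), (np.int64(90), np.int64(65), np.int64(47))]
210 [(np.int64(50), np.int64(55), np.int64(58)), (np.int64(54), np.int64(59), np.int64(63)), (np.int64(57), np.int64(63), np.int64(65)), (np.int64(53), np.int64(58), np.int64(62)), (np.int64(54), np.int64(60), np.int64(64)), (np.int64(78), np.int64(58), np.int64(46)), (np.int64(90), np.int64(64), np.int64(44)), (np.int64(92), np.int64(67), np.int64(48))]
211 [(np.int64(37), np.int64(37), np.int64(40)), (np.int64(37), np.int64(40),
[... 1007 characters left out ...]
4(51), np.int64(57), np.int64(61)), (np.int64(53), np.int64(60), np.int64(64)), (np.int64(54), np.int64(58), np.int64(64)), (np.int64(55), np.int64(57), np.int64(64)), (np.int64(61), np.int64(61), np.int64(65)), (np.int64(91), np.int64(62), np.int64(46)), (np.int64(98), np.int64(67), np.int64(49)), (np.int64(99), np.int64(71), np.int64(51))]
252 [(np.int64(55), np.int64(60), np.int64(66)), (np.int64(57), np.int64(62), np.int64(66)), (np.int64(58), np.int64(61), np.int64(64)), (np.int64(64), np.int64(60), np.int64(61)), (np.int64(77), np.int64(63), np.int64(58)), (np.int64(96), np.int64(69), np.int64(47)), (np.int64(97), np.int64(71), np.int64(49)), (np.int64(96), np.int64(68), np.int64(46))]
```

```bash
python3 -m jog '0 0 0 0 0 0 0.5;0 0 0 0 0 0 0.5;0 0 0 0 0 0 0.5;0 0 0 0 0 0 0.5;0 0 0 0 0 0 0.5' 8|tail -2;python3 -m jog '0 0 0 0 0 0 0.4;0 0 0 0 0 0 0.4;0 0 0 0 0 0 0.4' 8|tail -2; python3 -c "
from h import *
s=grab_frame('side');t=grab_frame('top');print(env.state()['ee_pos'])
a=cv2.resize(s[255:315,200:260],(400,400),interpolation=cv2.INTER_CUBIC)
b=cv2.resize(t[173:218,125:170],(400,400),interpolation=cv2.INTER_CUBIC)
save(np.clip(np.hstack([a,b]).astype(float)*1.6,0,255).astype(np.uint8),'g5')"
```

```text
force: [1.1, 0.4, 2.3]
gripper_width: 46.4
force: [-0.7, -0.3, 5.2]
gripper_width: 36.5
[513.96693999 338.78893318 -16.19933972]
```

View pics/g5.png

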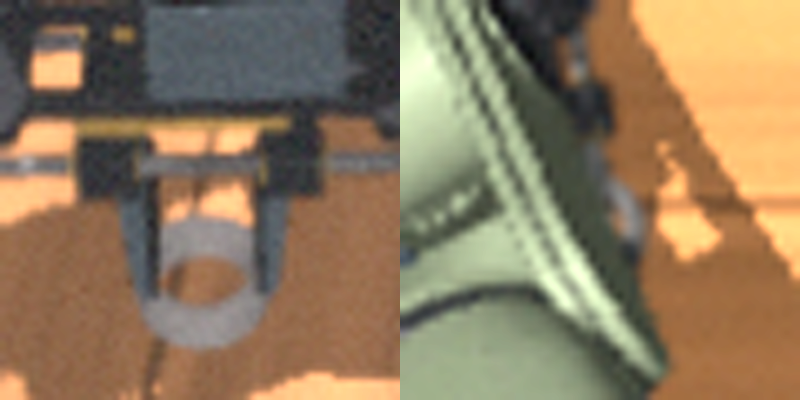

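The fingertips are now resting on the ring's top face: (152,295) and (262,293), 5 N, and 36 mm wide instead of 52. That means the true tip height is the reported z plus about 36 mm, while x and y are fine. I'll open, lower 17 mm more and grip.

```bash
python3 -m jog '0 0 0 0 0 0.4 0.5;0 0 0 0 0 0.4 1;0 0 0 0 0 0.4 1;0 0 0 0 0 0.4 1;0 0 0 0 0 0.4 1' 8|tail -2; python3 -m jog '0 0 0 0 0 -0.4 1;0 0 0 0 0 -0.7 1;0 0 0 0 0 -0.9 1;0 0 0 0 0 -1 1;0 0 0 0 0 -1 1'; python3 -m jog '0 0 0 0 0 0 0.6;0 0 0 0 0 0 0.5;0 0 0 0 0 0 0.45;0 0 0 0 0 0 0.4;0 0 0 0 0 0 0.4' 20;python3 -m jog '0 0 0 0 0 0 0.4;0 0 0 0 0 0 0.4' 20
```

```text
force: [-1.2, 0.3, 0.2]
gripper_width: 82.7
time_s: 11.5
ee_pos: [513.7, 338.5, -32.0]
ee_rot: [-180.0, -0.0, 100.4]
force: [-0.2, 0.4, -1.6]
gripper_width: 91.1
time_s: 12.12
ee_pos: [514.0, 338.7, -31.7]
ee_rot: [-180.0, -0.0, 100.4]
force: [1.0, 0.9, 0.4]
gripper_width: 51.2
time_s: 12.38
ee_pos: [514.0, 338.6, -31.7]
ee_rot: [-180.0, -0.0, 100.4]
force: [0.6, -0.3, 0.5]
gripper_width: 51.8
```

The ring is gripped at 51.8 mm. I'll lift it and carry it over the stage at about (630,−15).

```bash
python3 -m jog '0 0 0 0 0 1 0.4;0 0 0 0 0 2.5 0.4;0 0 0 0 0 4.5 0.4;0 0 0 0.5 -1.5 5 0.4;0 0 0 1 -3.5 5 0.4' 20|tail -4; python3 -m jog '0 0 0 0.7 -2.2 0 0.4;0 0 0 1.4 -4.4 0 0.4;0 0 0 2.1 -6.6 0 0.4;0 0 0 2.9 -8.8 0 0.4;0 0 0 3.6 -10.6 0 0.4'|tail -2;python3 -m jog '0 0 0 0 0 -0.5 0.4;0 0 0 0 0 -1.5 0.4;0 0 0 0 0 -1.5 0.4'; python3 -c "
from h import *
delta([630,-15,5],100.6)"
```

```text
ee_pos: [539.4, 251.3, 94.6]
ee_rot: [179.9, -0.1, 100.5]
force: [0.9, -0.2, -2.7]
gripper_width: 51.4
force: [0.5, 0.4, -0.9]
gripper_width: 51.2
time_s: 14.0
ee_pos: [625.8, -13.0, 53.0]
ee_rot: [-179.6, -0.1, 100.4]
force: [0.1, 0.7, -2.1]
gripper_width: 51.5
turn [-0.01 -0.09  0.03] shift [ 0.17 -0.08 -1.92] t 14.0 w 51.5 F [ 0.1  0.7 -2.1]
```

```bash
python3 -m jog '0 0 0 0.04 -0.04 -0.5 0.4;0 0 0 0.04 -0.04 -1.2 0.4;0 0 0 0.04 -0.04 -1.7 0.4;0 0 0 0.04 -0.04 -1.8 0.4;0 0 0 0.04 -0.04 -1.8 0.4'; python3 -m jog '0 0 0 0 0 -0.08 0.4;0 0 0 0 0 -0.12 0.4;0 0 0 0 0 -0.12 0.4'
```

```text
time_s: 14.62
ee_pos: [629.8, -14.9, 10.6]
ee_rot: [-180.0, -0.0, 100.4]
force: [0.2, 0.7, -2.1]
gripper_width: 51.6
time_s: 15.0
ee_pos: [629.8, -15.0, 7.9]
ee_rot: [-180.0, -0.0, 100.4]
force: [-0.6, 0.7, -0.4]
gripper_width: 51.8
```

```bash
for k in 1; do python3 -m jog '0 0 0 0 0 -0.05 0.4;0 0 0 0 0 -0.05 0.4;0 0 0 0 0 -0.05 0.4'|grep -E "pos|force"; python3 -m jog '0 0 0 0 0 -0.05 0.4;0 0 0 0 0 -0.05 0.4;0 0 0 0 0 -0.05 0.4'|grep -E "pos|force"; python3 -m jog '0 0 0 0 0 -0.05 0.4;0 0 0 0 0 -0.05 0.4;0 0 0 0 0 -0.05 0.4'|grep -E "pos|force";done
```

```text
ee_pos: [629.7, -15.0, 6.5]
force: [-1.1, -0.0, -1.1]
ee_pos: [629.7, -15.0, 5.2]
force: [-0.3, 0.1, -1.6]
ee_pos: [629.9, -15.0, 4.3]
force: [-0.2, 0.2, 2.1]
```

The ring touched down at the expected height. I'll release it and retreat upward toward the wedge side.

```bash
python3 -m jog '0 0 0 0 0 0.02 0.7;0 0 0 0 0 0.02 0.8;0 0 0 0 0 0.02 0.9;0 0 0 0 0 0.02 0.9' 8|tail -1; python3 -m jog '0 0 0 0 0 0.5 0.9;0 0 0 0 0 2 0.9;0 0 0 0 0 4 0.9;0 0 0 -1.5 -1.5 5 0.9;0 0 0 -3.5 -3.5 5 0.9'|head -2; python3 -m jog '0 0 -2 -1.5 -1.5 0 0.9;0 0 -4 -3.2 -3.2 0 0.9;0 0 -6 -4.5 -5 0 0.9;0 0 -8 -4.7 -5.4 0 0.9;0 0 -10 -4.7 -5.4 0 0.9'|head -3;  python3 - <<'E'
from h import *
delta([423,-243.5,60],7)
t=grab_frame("top");s=grab_frame("side")
for c in("top","side"):
    for r in spotter.trace("race",c)[:3]:
        ys,xs=np.nonzero(r["region"]);print(c,round(r["conf"],2),xs.mean().round(1),ys.mean().round(1),at_z(c,[[xs.mean(),ys.mean()]],46).round(1)[0])
a=cv2.resize(t[140:200,215:275],(400,400),interpolation=cv2.INTER_CUBIC)
b=cv2.resize(s[175:235,185:245],(400,400),interpolation=cv2.INTER_CUBIC)
save(np.hstack([a,b]),'p1')
E
```

```text
gripper_width: 82.2
time_s: 17.25
ee_pos: [549.7, -97.5, 133.0]
time_s: 17.88
ee_pos: [430.0, -232.9, 130.6]
ee_rot: [179.9, -0.0, 49.9]
turn [ 0.01  0.01 -8.58] shift [-0.28 -0.42 -2.82] t 17.875 w 81.7 F [ 0.1 -0.   0.6]
top 0.55 141.0 138.6 [736.5 355.7  46. ]
top 0.4 239.3 160.5 [649.3 -14.2  46. ]
top 0.38 237.5 162.9 [640.1  -7.5  46. ]
side 0.62 216.7 197.7 [630.4 -16.3  46. ]
```

View pics/p1.png

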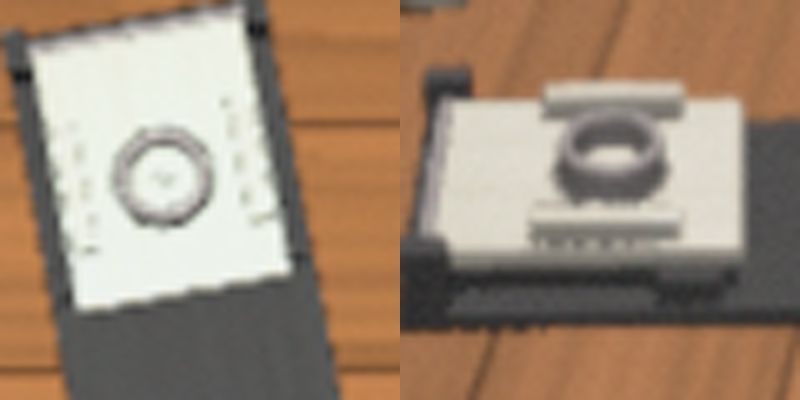

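The ring is flat between the stop bars, centred near (163,177) in the top crop with the cross visible at (165,180). I'll refine that numerically, since there is only one more picture to view.

```bash
python3 - <<'E'
from h import *
t=grab_frame("top").mean(2)
y0,x0=155,228
c=cv2.resize(t[y0:y0+22,x0:x0+23].astype(np.float32),None,fx=8,fy=8,interpolation=cv2.INTER_CUBIC)
m=(c<195).astype(np.uint8)
n,l,st,ce=cv2.connectedComponentsWithStats(m)
for i in range(1,n):
    if st[i][4]>1500:
        k,_=cv2.findContours((l==i).astype(np.uint8),cv2.RETR_EXTERNAL,cv2.CHAIN_APPROX_NONE);e=cv2.fitEllipse(k[0])
        uv=[(e[0][0]+.5)/8-.5+x0,(e[0][1]+.5)/8-.5+y0];print(st[i],e,uv,at_z("top",[uv],52))
E
python3 -m jog '0 0 -2 -0.1 -0.1 0 0.9;0 0 -4 -0.2 -0.3 0 0.9;0 0 -6 -0.3 -0.4 0 0.9;0 0 -8 -0.3 -0.4 0 0.9;0 0 -8.6 -0.3 -0.4 0 0.9'
```

```text
[  29   32  125  125 7102] ((91.98766326904297, 94.30039978027344), (122.51715087890625, 123.96875), 69.07080841064453) [239.06095790863037, 166.35004997253418] [[626.21916529 -13.4051348   52.        ]]
time_s: 18.75
ee_pos: [423.2, -241.4, 129.6]
ee_rot: [-180.0, -0.0, 7.4]
force: [-0.1, -0.3, 0.7]
gripper_width: 81.9
```

By both cameras the ring sits about 2–3 mm from the circle's centre, within the 7 mm limit. Next is the wedge's lug.

```bash
python3 -m jog '0 0 0 -0.04 -0.1 -1 0.9;0 0 0 -0.04 -0.1 -2.5 0.9;0 0 0 -0.04 -0.1 -4 0.9;0 0 0 -0.04 -0.1 -5 0.9;0 0 0 -0.04 -0.1 -5.25 0.9'|grep -E "pos|force"; python3 -m jog '0 0 0 0 0 0 0.9;0 0 0 0 0 0 0.5;0 0 0 0 0 0 0.2;0 0 0 0 0 0 0.1;0 0 0 0 0 0 0.1' 15; python3 -m jog '0 0 0 0 0 0 0.1;0 0 0 0 0 0 0.1;0 0 0 0 0 0 0.1' 15
```

```text
ee_pos: [421.3, -243.3, -3.0]
force: [0.7, 0.2, -0.4]
time_s: 20.0
ee_pos: [422.1, -244.2, -1.5]
ee_rot: [-180.0, -0.0, 7.4]
force: [-0.1, 0.1, 0.9]
gripper_width: 44.9
time_s: 20.38
ee_pos: [422.0, -244.2, -1.8]
ee_rot: [-180.0, -0.0, 7.4]
force: [-0.2, 0.1, 2.2]
gripper_width: 20.2
```

The lug is gripped at 20.2 mm. I'll lift the wedge, align its yaw and carry it to above the runway.

```bash
python3 -m jog '0 0 0 0 0 0 0.1;0 0 0 0 0 1 0.1;0 0 0 0 0 2 0.1;0 0 0 0 0 2.4 0.1;0 0 0 0 0 2.4 0.1' 45|grep -E "pos|rot|force|width"; python3 -m jog '0 0 0.2 0.1 1.5 0 0.1;0 0 0.4 0.3 3.5 0 0.1;0 0 0.62 0.45 5.5 0 0.1;0 0 0.62 0.61 7.2 0 0.1;0 0 0.62 0.61 7.75 0 0.1' |tail -1; python3 -m jog '0 0 0 0 0 -0.5 0.1;0 0 0 0 0 -1 0.1;0 0 0 0 0 -1.4 0.1;0 0 0 0 0 -1.5 0.1'; python3 - <<'E'
from h import *
delta([437.3,-50.5,10.5],10.5)
t=grab_frame("top");s=grab_frame("side")
a=cv2.resize(t[145:225,210:290],(400,400),interpolation=cv2.INTER_CUBIC)
b=cv2.resize(s[165:235,195:285],(400,400),interpolation=cv2.INTER_CUBIC)
save(np.hstack([a,b]),'p2')
E
```

```text
ee_pos: [421.8, -244.0, 58.1]
ee_rot: [-180.0, -0.0, 7.4]
force: [-0.2, -0.3, -4.2]
gripper_width: 19.5
gripper_width: 19.8
time_s: 22.12
ee_pos: [436.5, -51.0, 19.6]
ee_rot: [-179.9, 0.1, 10.4]
force: [0.2, 0.3, -3.6]
gripper_width: 19.9
turn [-0.01 -0.02  0.02] shift [ 0.03  0.02 -0.36] t 22.125 w 19.9 F [ 0.2  0.3 -3.6]
```

```bash
python3 -m jog '0 0 0 0 0 -0.15 0.1;0 0 0 0 0 -0.3 0.1;0 0 0 0 0 -0.3 0.1'|grep -E "pos|force";python3 -m jog '0 0 0 0 0 -0.05 0.1;0 0 0 0 0 -0.05 0.1;0 0 0 0 0 -0.05 0.1'|grep -E "pos|force"; python3 -m jog '0 0 0 0 0 -0.05 0.1;0 0 0 0 0 -0.05 0.1;0 0 0 0 0 -0.05 0.1'|grep -E "pos|force"
```

```text
ee_pos: [437.1, -50.3, 13.1]
force: [0.2, 1.0, -3.8]
ee_pos: [437.4, -50.4, 12.1]
force: [-0.2, -0.4, -3.6]
ee_pos: [437.3, -50.4, 10.7]
force: [-0.1, 0.5, -4.4]
```

```bash
python3 -m jog '0 0 0 0 0 -0.04 0.1;0 0 0 0 0 -0.04 0.1;0 0 0 0 0 -0.04 0.1'|grep -E "pos|force";python3 -m jog '0 0 0 0 0 -0.04 0.1;0 0 0 0 0 -0.04 0.1;0 0 0 0 0 -0.04 0.1'|grep -E "pos|force"
```

```text
ee_pos: [437.4, -50.4, 10.2]
force: [-2.7, 0.5, 4.6]
ee_pos: [437.5, -50.4, 10.2]
force: [-4.6, 0.6, 15.1]
```

View pics/p2.png

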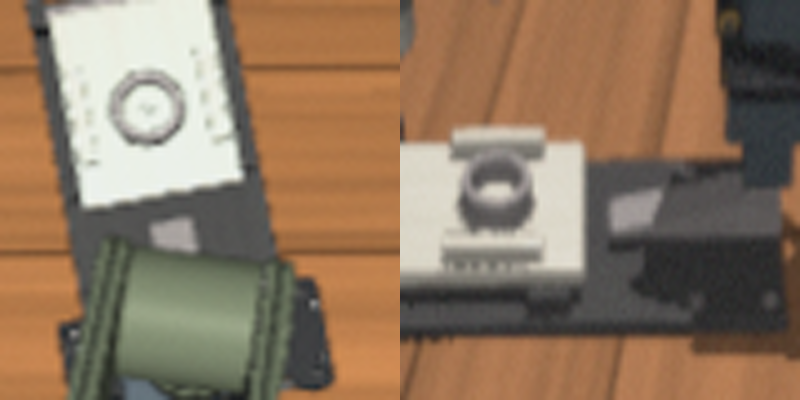

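The wedge is on the base, aligned and centred, with its tip at (173,220) just in front of the lip at (165,195). I'll ease the down-press and slide it forward.

```bash
python3 -m jog '0 0 0 0 0 0.05 0.1;0 0 0 0.24 0.04 0.05 0.1;0 0 0 0.59 0.11 0.05 0.1;0 0 0 1.18 0.22 0.05 0.1;0 0 0 1.57 0.29 0.05 0.1'; python3 -m jog '0 0 0 0.3 0.06 0 0.1;0 0 0 0.6 0.11 0 0.1;0 0 0 0.79 0.15 0 0.1;0 0 0 0.79 0.15 0 0.1'
```

```text
time_s: 24.72
ee_pos: [473.3, -43.4, 10.2]
ee_rot: [-179.9, 0.4, 10.6]
force: [-13.7, -3.1, 16.9]
gripper_width: 20.0
time_s: 25.22
ee_pos: [494.1, -39.5, 10.1]
ee_rot: [-179.9, 0.2, 10.5]
force: [-7.1, -0.9, 9.6]
gripper_width: 19.6
```

```bash
python3 -m jog '0 0 0 0.12 0.02 0.03 0.1;0 0 0 0.32 0.06 0.03 0.1;0 0 0 0.43 0.08 0.03 0.1;0 0 0 0.43 0.08 0.03 0.1'|grep -E "pos|force"; python3 -m jog '0 0 0 0.08 0.015 0 0.1;0 0 0 0.16 0.03 0 0.1;0 0 0 0.16 0.03 0 0.1'|grep -E "pos|force"; python3 -m jog '0 0 0 0.08 0.015 0 0.1;0 0 0 0.16 0.03 0 0.1;0 0 0 0.16 0.03 0 0.1'|grep -E "pos|force";python3 -m jog '0 0 0 0.08 0.015 0 0.1;0 0 0 0.16 0.03 0 0.1;0 0 0 0.16 0.03 0 0.1'|grep -E "pos|force"
```

```text
ee_pos: [507.4, -37.3, 10.2]
force: [2.6, -0.7, -6.9]
ee_pos: [508.7, -36.7, 10.2]
force: [-5.0, -1.7, -4.4]
ee_pos: [510.3, -36.3, 10.5]
force: [-11.0, -3.4, 2.7]
ee_pos: [514.4, -35.3, 10.4]
force: [-11.0, -1.5, 1.7]
```

Contact came at x ≈ 509 (expected 511). I'll push about 16 mm further.

```bash
python3 -m jog '0 0 0 0.08 0.015 0 0.1;0 0 0 0.16 0.03 0 0.1;0 0 0 0.24 0.045 0 0.1;0 0 0 0.24 0.045 0 0.1'|grep -E "pos|force|rot"; python3 -m jog '0 0 0 0.08 0.015 0 0.1;0 0 0 0.16 0.03 0 0.1;0 0 0 0.24 0.045 0 0.1;0 0 0 0.24 0.045 0 0.1'|grep -E "pos|force|rot"; python3 -c "
from h import *
s=grab_frame('side');save(cv2.resize(s[175:235,185:265],(800,600),interpolation=cv2.INTER_CUBIC),'p3')"
```

```text
ee_pos: [520.6, -34.1, 10.4]
ee_rot: [-179.9, 0.5, 10.5]
force: [-10.8, -2.5, 1.7]
ee_pos: [526.7, -33.0, 10.4]
ee_rot: [-179.9, 0.4, 10.5]
force: [-10.5, -1.4, 1.0]
```

```bash
cat > lift.py <<'E'
from h import *
old=cv2.imread('pics/p2.png',0)[:,400:].astype(np.float32)
s=grab_frame('side');new=cv2.cvtColor(cv2.resize(s[165:235,195:285],(400,400),interpolation=cv2.INTER_CUBIC),cv2.COLOR_RGB2GRAY).astype(np.float32)
def edge(im,c,r0,r1): # bright->dark crossing row in column band
    p=im[r0:r1,c-4:c+5].mean(1);g=-np.diff(cv2.GaussianBlur(p[:,None],(1,5),0).ravel());g[g<0]=0;g=g*(g>g.max()*.3);return r0+.5+(g*np.arange(len(g))).sum()/g.sum()
def edge2(im,c,r0,r1): return edge(255-im,c,r0,r1)
for c in (20,60,100,130,160,170):
    print(c,"near edge shift px",round((edge(new,c,235,300)-edge(old,c,235,300))*70/400,2), "far edge", round((edge2(new,c,120,160)-edge2(old,c,120,160))*70/400,2))
o=np.array([577.4,-24.5]);u=np.array([np.cos(np.radians(10.5)),np.sin(np.radians(10.5))]);v=np.array([-u[1],u[0]])
P=lambda x,y,z:[*(o+x*u+y*v),z]
for y in(59,-59): print("px per mm lift at lip",(proj('side',[P(-8,y,37)])-proj('side',[P(-8,y,36)])).round(3), ((proj('side',[P(-8,y,36)])[0]-[195,165])*[400/90,400/70]).round())
r=spotter.trace("race","side")
for q in r[:2]:
    ys,xs=np.nonzero(q["region"]);print("race",round(q["conf"],2),xs.mean().round(1),ys.mean().round(1),q["box"])
st=env.state();print(st["ee_pos"].round(1),st["ee_rot"].round(2),st["force"].round(1),st["time_s"])
E
python3 lift.py
```

```text
20 near edge shift px -0.29 far edge -0.03
60 near edge shift px 0.01 far edge 0.26
100 near edge shift px -0.2 far edge -0.01
130 near edge shift px 3.32 far edge 1.52
160 near edge shift px 0.91 far edge -1.79
170 near edge shift px 0.72 far edge -2.18
px per mm lift at lip [[-0.005 -0.245]] [181. 267.]
px per mm lift at lip [[-0.004 -0.238]] [181. 140.]
race 0.64 216.5 197.5 [209.6, 188.3, 14.5, 17.6]
[526.8 -33.   10.4] [-179.89    0.44   10.53] [-10.7  -2.1   0.6] 28.0
```

```bash
python3 - <<'E'
import numpy as np,cv2
from h import *
oldc=cv2.imread('pics/p2.png',0)[:,400:];old=cv2.resize(oldc,(90,70),interpolation=cv2.INTER_AREA)
new=cv2.cvtColor(grab_frame('side'),cv2.COLOR_RGB2GRAY)[165:235,195:285]
for c in (25,31,34,37):
  print(c,'old',old[40:56,c]);print(c,'new',new[40:56,c])
for c in (31,35,38):
  print(c,'far old',old[20:32,c]);print(c,'far new',new[20:32,c])
E
```

```text
25 old [150 194 204 160 123 123 147 149 127  94  62  45  49  71  79  79]
25 new [126 117 134 130 120 119 150 139 118  81  53  42  51  72  80  78]
31 old [213 210 206 175 152 156 187 161 123 102  87  76  60  46  46  55]
31 new [108 111 118 122 119 117 119 119 106  74  73  75  61  49  50  59]
34 old [217 217 217 217 219 217 210 165 125  98  82  73  58  46  47  61]
34 new [112 112 113 114 113 116 119 119 108  70  55  72  59  52  50  64]
37 old [216 216 215 216 219 219 212 167 125  98  80  71  57  48  53  62]
37 new [112 115 113 117 115 112 116 118  99  62  48  46  48  46  48  47]
31 far old [122 130 166 187 165 138 126 141 192 214 216 215]
31 far new [127 154 182 176 148 129 139 192 213 213 199 156]
35 far old [126 126 129 132 152 194 212 215 215 216 216 215]
35 far new [129 129 125 145 171 145 118 110 115 114 113 114]
38 far old [125 125 126 131 153 195 213 215 216 215 215 216]
38 far new [123 124 124 135 126 114 111 115 115 114 113 112]
```

The lip's image rose by about 0.7–1 px, which is 3–4.5 mm of lift and agrees with about 18 mm of push past contact (3.6 mm). The ring's image position is unchanged. I'll let it settle, check and hand in.

```bash
python3 -m jog '0 0 0 0 0 0 0.1;0 0 0 0 0 0 0.1;0 0 0 0 0 0 0.1;0 0 0 0 0 0 0.1;0 0 0 0 0 0 0.1'; python3 -c "
from h import *
print(env.state()['ee_pos'],env.job_done())"
```

```text
time_s: 28.68
ee_pos: [526.8, -33.0, 10.4]
ee_rot: [-179.9, 0.4, 10.5]
force: [-9.6, -2.1, -0.2]
gripper_width: 19.8
the job is handed in; nothing more can be done
[526.7728821  -33.01163188  10.36425705] None
```

I handed the job in at 28.7 s with the bearing ring on the stage plate and the wedge gripped under the lip, carrying the plate. No verdict was reported.

**What I did**
- I placed the ring on the etched circle and let go of it.
- I took the sloped bar, not the flat shim, and laid it on the runway.
- I pushed it about 18 mm past first contact with the lip.

**What the last checks showed**
- **Ring:** it sat about 2–3 mm from the circle's centre after placing (limit 7 mm). Its image position did not change during the push.
- **Lip lift:** the push distance gives about 3.6 mm. The side camera shift of 0.7–1 px gives roughly 3–4.5 mm (allowed 1.5–7.5 mm).
- **Grip and stillness:** the fingers hold the lug at 19.8 mm, the tool is tilted 0.4°, the wrist feels about 10 N of push, and the pose was steady.

**What failed or disagreed**
- The first grasp of the ring missed. The reported tool height reads about 36 mm lower than the real fingertips, so I corrected for that by feeling for contact.
- An accidental test row tilted the tool by 8° at the start. I corrected it straight away.
- The automatic edge measurement of the lift was too noisy because of the arm's shadow, so I read that shift from raw pixel values.
- I had used all 12 picture views by then, so the final state was checked only by numbers. I did not check the bystanders again, but I felt no unexpected contact.

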